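# Right the tipped parts cup and nest the cup set

### The job

The red parts cup has been knocked over: first stand it upright on the green mat and let go of it. Then take it again and nest it fully home in the blue cup, which stays where it stands, and last nest the yellow cup fully home in the red one, leaving one upright stack on its own. Do not tip the two standing cups over, and leave the glue bottle, the parts box and the pliers alone.

Things in the scene. Friction and masses are not known exactly. Their poses are not given: they have to be found in the camera images.
- blue_cup: Blue hollow square tapered plastic cup, open on top, 96 tall, about 100 g. Foot 36 x 36; body outside widens evenly to 51 x 51 at height 62; there a shoulder steps out to an upright collar, 60 x 60 outside, 54 x 54 inside, from 62 up to the rim at 96. Walls 2.5 thick (collar 3), floor 5. Origin: centre of the foot's underside; z to the mouth, x, y square to the sides.
- red_cup: Red cup, same shape and axes as the blue one. At the start it lies on the bench on one side of foot and collar, its axis level but for the mouth end being 11 degrees high; mouth to the robot's left (+y), give or take 35 degrees; its own x is level, its y points down. Grip the collar across two faces that look away from each other, 10 to 25 N.
- yellow_cup: Yellow cup, same shape and axes as the blue one. It and the blue cup stand upright on the bench to the robot's right; which is nearer varies. All cups weigh 70 to 140 g and look alike after a quarter turn about z.
- red_collar (a point): Point on the red cup's axis at mid-collar, 79 from the underside of its foot; axes as the cup's.
- blue_rim (a point): Centre of the blue cup's mouth, level with its rim, 96 above its foot; axes as the cup's. A cup nested fully home rests with its shoulder on the rim of the cup below: its foot 34 above the lower one's foot, sides parallel, 1.5 of play each way. Only the upper 34 mm collar then stays outside: fingers reaching below its shoulder would strike the lower rim.
- mat: Flat green mat, 160 x 160 x 4 thick, fixed to the bench. Origin: centre of its underside; z up, x and y along its edges. It is bare at the start.
- glue_bottle: Bystander: white glue bottle with a red cap, 52 diameter, 130 tall, standing. Origin: centre of its underside.
- parts_box: Bystander: low clear open box with dividers, 90 x 130 x 30. Origin: centre of its underside.
- pliers: Bystander: pliers with blue handles, 160 long, 12 thick, lying flat beyond the standing cups. Origin: at the pivot, on the bench; x towards the jaws.
Not all that is in view belongs to the job. Several things look just like the yellow_cup: the one meant starts farthest to the robot's right. Of the things that look like the red_cup, the larger one is meant.

How it is judged:
By the outcome, as a careful person would: the job done as asked, in the order asked, and still so for the second after the job is handed in, with the robot touching nothing.
It also fails if it takes over 72 s, if anything falls off the work surface, if the arm or the gripper's body presses on something with over 40 N, if the wrist force passes 120 N, or if a joint passes its speed limit or range.

### The arm

A 6-joint arm with a two-finger parallel gripper is mounted at the origin on the work surface. World frame = base frame: x ahead of the robot, y to its left, z up, the work surface at z = 0. Lengths are in m, angles in rad, forces in N, time in s.
With the tool pointing down it reaches from about 0.375 to 0.9 m from the base axis. Payload 3.1 kg.
Tool frame: the origin (TCP) lies at the centre of the arm's flange, where the gripper is bolted on; the fingertips stand 173 mm ahead of it and the grasp point (between the pads) lies 155 mm ahead of it; z points along the fingers, x is the direction in which the jaws open and shut, and the axes are right-handed (so a half turn about z gives the same grasp; the last joint's range is limited). The gripper opens to 85 mm and grips with 20 to 120 N. Pads are 22 mm wide; open, the fingers measure 114 mm over their backs; the gripper's body (76 mm by 85 mm) begins 54 mm behind the grasp point. The pads swing forward as they close: fully open they stand 13 mm farther back than shut.
Start: joints at [1.169, 0.527, 1.433, -0, 1.181, -0.178], TCP at [0.139, 0.609, 0.405] pointing down, gripper open.
Joint ranges: [-3.08, 3.08], [-0.75, 2.2], [0.22, 2.44], [-1.43, 4.57], [0, 2.65], [-2.85, 2.85]. Speed limits (rad/s): [2.79, 2.79, 3.14, 3.14, 3.14, 3.14].

### API

Orientations are given as a 3x3 rotation matrix whose columns are the frame's x, y, z axes.
In Python, from workcell import env gives the robot as it stands. The module is installed in compiled form; this text tells all that it offers.
- The arm moves only by the tool send_rows, never from a script. Its arguments are lists of equal length, an entry for each row: "jaw": the opening, from -1 (shut) to 1 (fully open); "linear": the shift along the tool's x, y, z in cm, a list of three; "yaw": the turn about the tool's z in rad. In form: {"jaw": [jaw, ...], "linear": [[x, y, z], ...], "yaw": [yaw, ...]}. A call has 1 to 8 rows; each row shifts and turns the commanded pose from where the row before left it, along the tool's axes as they then stand; what a row does not reach is not made up. A row lasts 1/8 s, in which the tool goes at most 62.5 mm and 10.7 degrees, less where a joint would pass 70% of its speed; a pose out of reach is approached as far as the arm can. A call is refused whole if a number of a shift passes 6.25 or a number of a turn 0.188, either way. A call with a gripper value outside its range is refused whole. The fingers move at their own pace and stop on an object; "newtons" is the grip in N (left out, the last holds). Time passes only in rows, so rows that do not move let the fingers close. It gives the time, the measured TCP pose, the force and the opening at its end, in the units of the state.
- env.sense(): the state, without advancing time (a new reading comes with each control period).
- env.grab_frame(name): name is "scene" or "top" or "wrist"; returns a dict with "img" (480x640x3 uint8, red, green, blue), "range_z" (480x640 float32, m along the optical axis (not along the pixel's ray), 0 where there is no reading), "fx", "fy", "cx", "cy" (pixels), "extrinsics" (4x4, takes a point from camera to world coordinates). Camera axes: x right, y down, z forward; pixel columns grow to the right and rows downward; lengths in m; the calibration is good to about 2 mm. A picture is of the moment at which its call begins.
- env.job_done(): hands the job in, once; it reports no verdict.
Trained networks look in a picture, given as the dict that the camera call returned (one of the last four; its "shot" number tells which), for a name from the list of things; names that differ only in an ending like _2 or _b are one class to them, and where a whole thing is asked for, a point or a joint stands for the part that bears it (a point fixed in the world has none). Each returns a list of dicts, best first, with "confidence" (0 to 1); they miss things now and then, are a little off and sometimes report something else, mostly with a low value. They report only what shows in the picture. A call takes as long as a camera call. They do not tell look-alikes from the thing itself.
- env.cut_out(target, picture): "mask" (480x640 bool, what is visible of it).
- env.mark_of(target, picture): "at" ([x, y, z] in m, in the coordinates of the camera as it stood for that picture, good to about 4 mm: a listed point, or the origin of a listed thing).
The state is a dict: "t": time; "q": joint angles; "dq": joint speeds; "joint_efforts": joint torques, N m; "ee_pos": TCP position; "eef_rot": TCP orientation; "ft_force": force on the tool from outside, world axes, zero at the start; "torque": the same for the moment, N m; "finger_gap": opening from 0.0 (shut) to 1.0 (fully open).
Only numpy, scipy, OpenCV 4.12 (cv2) and the standard library are available. Lean on these libraries where they do the work, as an engineer would, in place of code of your own. Each camera call takes 0.05 s, during which the arm holds its last target. There are 200 camera calls.

## Working session

There is one attempt and no reset: what is moved stays moved. The work goes in short steps, Python scripts to look and compute and a tool call to move; the robot and the scene stay as the last step left them, time stands still between calls to the robot, and variables do not carry over. Pictures are saved under pics/ and viewed, about 8 in all and at most 12, crops included, and the job is handed in when it is done.

Besides the shell and the picture viewer there is one more tool, called after "Call:" by a JSON object that holds its "fn" and its "kwargs". send_rows: Moves the arm, as the interface text tells. Its arguments: {"type":"object","properties":{"jaw":{"type":"array"},"linear":{"type":"array"},"yaw":{"type":"array"},"newtons":{"type":"number"}},"required":["jaw","linear","yaw"]}

```bash
mkdir -p pics
cat > h.py <<'E'
import numpy as np, cv2
from workcell import env
np.set_printoptions(precision=4,suppress=True)
def world(p,uv=None,mask=None):
    z=p["range_z"]; v,u=np.nonzero((z>0) if mask is None else (mask&(z>0)))
    d=z[v,u]; c=np.stack([(u-p["cx"])*d/p["fx"],(v-p["cy"])*d/p["fy"],d],1)
    E=p["extrinsics"]; return c@E[:3,:3].T+E[:3,3],u,v
def tow(p,a):
    E=p["extrinsics"]; return E[:3,:3]@np.array(a)+E[:3,3]
def save(p,n): cv2.imwrite("pics/"+n+".png",p["img"][:,:,::-1])
E
python3 - <<'E'
from h import *
s=env.sense(); print(s["ee_pos"],s["eef_rot"],s["t"],s["finger_gap"])
for n in ["scene","top"]:
    p=env.grab_frame(n); save(p,n+"0"); print(n,p["extrinsics"])
    for t in ["red_cup","blue_cup","yellow_cup","mat","glue_bottle","parts_box","pliers","red_collar"]:
        for d in env.mark_of(t,p): print(t,round(d["confidence"],2),tow(p,d["at"]))
print(s["ft_force"])
E
```

```text
[0.1385 0.6091 0.4037] [[ 0.2219  0.9751 -0.0009]
 [ 0.9751 -0.2219 -0.002 ]
 [-0.0021 -0.0004 -1.    ]] 0.0 1.0058263322508874
scene [[-0.7866  0.4989 -0.3639  0.9966]
 [ 0.6174  0.6248 -0.4779  0.4357]
 [-0.0111 -0.6006 -0.7995  0.9128]
 [ 0.      0.      0.      1.    ]]
red_cup 0.78 [0.517  0.0068 0.0201]
red_cup 0.57 [ 0.467  -0.0708  0.0131]
blue_cup 0.65 [ 0.4922 -0.3103  0.0022]
yellow_cup 0.83 [ 0.3823 -0.045  -0.0012]
yellow_cup 0.64 [ 0.6509 -0.1613 -0.0005]
mat 0.67 [0.4924 0.2743 0.0037]
glue_bottle 0.59 [0.7957 0.2414 0.0013]
parts_box 0.88 [ 0.7917 -0.0023  0.0008]
pliers 0.8 [ 0.6768 -0.3967  0.0005]
red_collar 0.85 [0.4813 0.0774 0.0269]
red_collar 0.78 [ 0.5249 -0.0886  0.0225]
top [[-0.0233 -0.9932  0.1139  0.4926]
 [-0.9997  0.023  -0.0039 -0.0646]
 [ 0.0013 -0.114  -0.9935  1.024 ]
 [ 0.      0.      0.      1.    ]]
red_cup 0.86 [ 0.4709 -0.0703  0.0151]
red_cup 0.72 [0.524  0.0047 0.0182]
yellow_cup 0.95 [ 0.6584 -0.0394 -0.0018]
yellow_cup 0.75 [ 0.6499 -0.1612 -0.0034]
yellow_cup 0.63 [ 0.3794 -0.0482 -0.0018]
mat 0.6 [0.4905 0.2753 0.0018]
glue_bottle 0.59 [ 0.7971  0.2401 -0.0007]
parts_box 0.64 [ 0.7919  0.0022 -0.004 ]
pliers 0.94 [ 0.6791 -0.4008 -0.0002]
red_collar 0.91 [ 0.5246 -0.0919  0.0232]
red_collar 0.83 [0.4871 0.0728 0.0335]
[-0.137   0.491  -0.1205]
```

Run:
```python
import cv2,numpy as np
a=cv2.imread("pics/scene0.png");b=cv2.imread("pics/top0.png")
cv2.imwrite("pics/both0.png",cv2.resize(np.vstack([a,b]),(450,600)) if 0 else cv2.resize(np.hstack([a,b]),(800,300)))
```

```text
(no output)
```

View pics/top0.png

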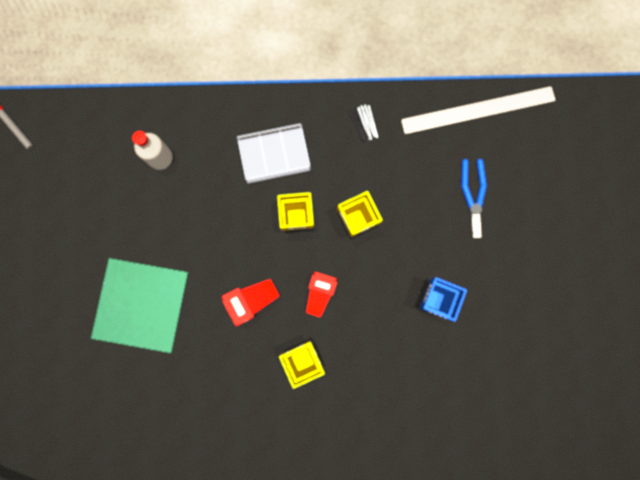

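View pics/scene0.png

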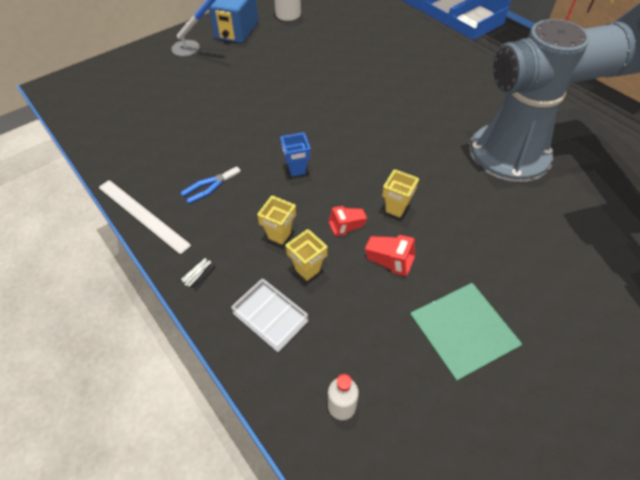

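The top view shows the larger red cup at about (250,300) with its mouth to the left, and a smaller red look-alike at (320,293). The blue cup is at (444,299), the target yellow cup is the rightmost one at (360,213), and the mat is at (140,306). The scene view agrees. Next I'll get exact yaws and centres from the depth.

```bash
cat >> h.py <<'E'
def rims(p,zlo=.085,zhi=.105):
    P,u,v=world(p); c=p["img"][v,u].astype(int); r,g,b=c.T
    for n,m in {"blue":(b>r+40)&(b>g+20),"yellow":(r>b+60)&(g>b+60),"red":(r>g+70)&(r>b+70)}.items():
        k=m&(P[:,2]>zlo)&(P[:,2]<zhi); Q=P[k]; im=np.zeros((480,640),np.uint8); im[v[k],u[k]]=255
        im=cv2.dilate(im,np.ones((3,3),np.uint8)); N,L=cv2.connectedComponents(im)
        for i in range(1,N):
            q=Q[L[v[k],u[k]]==i]
            if len(q)<60: continue
            print(n,len(q),"z",np.percentile(q[:,2],[10,50,90]),"rect mm",[np.round(x,1) for x in cv2.minAreaRect((q[:,:2]*1000).astype(np.float32))])
E
python3 - <<'E'
from h import *
for n in ["top","scene"]:
    p=env.grab_frame(n); print(n); rims(p,.085,.11); print("-low"); rims(p,.04,.08)
E
```

```text
top
blue 349 z [0.0882 0.0953 0.0979] rect mm [array([ 491.8, -307.4]), array([61.4, 60.8]), np.float64(66.3)]
yellow 292 z [0.0882 0.0952 0.0977] rect mm [array([ 652.5, -159.5]), array([60.3, 61. ]), np.float64(24.4)]
yellow 271 z [0.09   0.0954 0.0979] rect mm [array([660.4, -41.1]), array([61.3, 60. ]), np.float64(3.8)]
yellow 290 z [0.0899 0.0956 0.098 ] rect mm [array([381.4, -47. ]), array([60.5, 60.4]), np.float64(23.1)]
-low
blue 447 z [0.0467 0.0649 0.0749] rect mm [array([ 491.3, -306.1]), array([58.3, 58.9]), np.float64(65.9)]
yellow 404 z [0.047  0.0646 0.0745] rect mm [array([ 651.3, -158.9]), array([58.9, 58.3]), np.float64(23.5)]
yellow 371 z [0.0461 0.0644 0.0697] rect mm [array([663.5, -40.9]), array([49.2, 54.1]), np.float64(3.6)]
yellow 441 z [0.047  0.0646 0.071 ] rect mm [array([383.2, -47.3]), array([57.8, 58.6]), np.float64(23.2)]
red 323 z [0.0412 0.047  0.0511] rect mm [array([515.1, -86.3]), array([47.6, 46.6]), np.float64(74.0)]
red 1018 z [0.0429 0.0533 0.064 ] rect mm [array([500.1,  48.5]), array([61.3, 87.6]), np.float64(30.9)]
scene
blue 165 z [0.0863
[... 1219 characters left out ...]
rray([407.9, -34.2]), array([15.8, 59.1]), np.float64(27.2)]
yellow 276 z [0.0476 0.0646 0.0763] rect mm [array([ 643.8, -179. ]), array([31. , 59.8]), np.float64(64.5)]
yellow 145 z [0.0433 0.0643 0.0759] rect mm [array([ 668.9, -140.4]), array([41.3, 69.6]), np.float64(65.9)]
yellow 317 z [0.0468 0.0648 0.076 ] rect mm [array([646.9, -58.1]), array([33.3, 63.8]), np.float64(49.9)]
yellow 129 z [0.0423 0.0646 0.0753] rect mm [array([670.4, -17.5]), array([38.1, 68.5]), np.float64(55.0)]
red 176 z [0.041  0.0473 0.0514] rect mm [array([519.7, -85.2]), array([48.9, 41.8]), np.float64(69.9)]
red 698 z [0.0422 0.0521 0.064 ] rect mm [array([499.6,  49.6]), array([64.5, 91.7]), np.float64(27.0)]
```

Call:
{"fn": "send_rows", "kwargs": {"jaw": [1,1,1,1,1,1,1,1], "linear": [[0,0,2.4],[0,0,2.4],[0,0,2.4],[0,0,2.4],[0,0,2.4],[0.25,4.9,0],[0.25,4.9,0],[0.25,4.9,0]], "yaw": [0.165,0.165,0.165,0.165,0.165,0,0,0], "newtons": 20}}

```text
t: 2.0
ee_pos: [0.2191, 0.4848, 0.2847]
eef_rot: [[0.866, 0.499, 0.001], [0.499, -0.866, 0.0], [0.001, -0.0, -1.0]]
ft_force: [0.5, -0.4, 0.5]
finger_gap: 0.995
```

Call:
{"fn": "send_rows", "kwargs": {"jaw": [1,1,1,1,1,1,1,1], "linear": [[0.25,4.9,0],[0.25,4.9,0],[0.25,4.9,0],[0.25,4.9,0],[0.25,4.9,0],[0.25,4.9,0],[0.25,4.9,0],[0.25,4.9,0]], "yaw": [0,0,0,0,0,0,0,0]}}

```text
t: 3.0
ee_pos: [0.4324, 0.1545, 0.2849]
eef_rot: [[0.867, 0.498, 0.001], [0.498, -0.867, 0.0], [0.001, 0.0, -1.0]]
ft_force: [0.8, 0.3, 0.5]
finger_gap: 1.001
```

Call:
{"fn": "send_rows", "kwargs": {"jaw": [1,1,1], "linear": [[0.25,4.9,0],[0.25,4.9,0],[0,0,0]], "yaw": [0,0,0]}}

```text
t: 3.38
ee_pos: [0.4873, 0.0706, 0.2851]
eef_rot: [[0.869, 0.494, 0.005], [0.494, -0.869, -0.001], [0.004, 0.003, -1.0]]
ft_force: [0.0, 0.3, 0.2]
finger_gap: 1.001
```

Run:
```python
from h import *
p=env.grab_frame("wrist"); save(p,"w1"); rims(p,.04,.09)
s=env.sense(); print(s["ee_pos"],s["q"])
for d in env.mark_of("red_collar",p): print(d["confidence"],tow(p,d["at"]))
```

```text
yellow 3472 z [0.0457 0.071  0.0878] rect mm [array([381., -20.]), array([39.2, 68.2]), np.float64(75.5)]
yellow 3137 z [0.0485 0.0726 0.0873] rect mm [array([363.5, -59.8]), array([24.7, 51.9]), np.float64(54.3)]
red 7418 z [0.0438 0.0598 0.065 ] rect mm [array([498.8,  53. ]), array([60.3, 87. ]), np.float64(27.2)]
[0.4855 0.072  0.2848] [-0.0808  0.544   1.8745  0.0002  0.7218 -0.5996]
0.75 [0.4853 0.0748 0.0319]
```

View pics/w1.png

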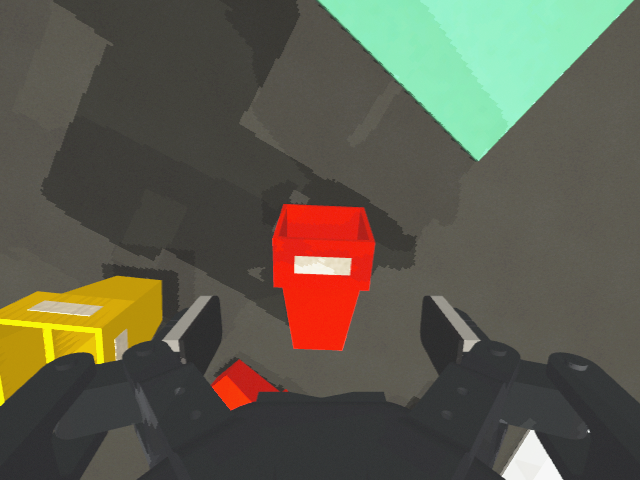

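The wrist view shows the red cup between the open fingers, collar at (322,245) and mouth up the image. The jaws line up to within a few degrees, so I'll descend and grip.

Call:
{"fn": "send_rows", "kwargs": {"jaw": [1,1,1,1,-1,-1,-1,-1], "linear": [[0.2,-0.3,0],[0,0,4.5],[0,0,4.5],[0,0,1.0],[0,0,0],[0,0,0],[0,0,0],[0,0,0]], "yaw": [0.042,0,0,0,0,0,0,0], "newtons": 20}}

```text
t: 4.47
ee_pos: [0.485, 0.0771, 0.1857]
eef_rot: [[0.887, 0.462, 0.002], [0.462, -0.887, -0.0], [0.002, 0.001, -1.0]]
ft_force: [-0.1, 1.2, 3.2]
finger_gap: 0.698
```

Call:
{"fn": "send_rows", "kwargs": {"jaw": [-1,-1,-1,-1,-1,-1], "linear": [[0,0,0],[0,0,-1.5],[0,0,-3],[0,0,-3],[0,0,-3],[0,0,0]], "yaw": [0,0,0,0,0,0]}}

```text
t: 5.22
ee_pos: [0.4852, 0.077, 0.2921]
eef_rot: [[0.887, 0.462, 0.005], [0.462, -0.887, -0.0], [0.005, 0.003, -1.0]]
ft_force: [1.0, -0.2, -0.9]
finger_gap: 0.7
```

Run:
```python
from h import *
p=env.grab_frame("wrist"); save(p,"w2"); s=env.sense(); print(s["ft_force"],s["torque"],s["ee_pos"])
p=env.grab_frame("scene"); save(p,"s2")
a=cv2.imread("pics/w2.png");b=cv2.imread("pics/s2.png")[120:360,280:600]
cv2.imwrite("pics/c2.png",np.hstack([cv2.resize(a,(400,300)),cv2.resize(b,(400,300))]))
```

```text
[ 0.2051  0.4551 -1.4844] [0.0658 0.0066 0.0263] [0.4847 0.077  0.2908]
```

View pics/c2.png

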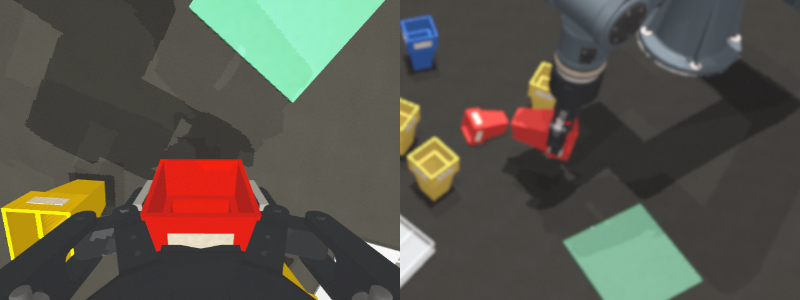

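The left panel (wrist) shows the cup held by its collar, with the mouth at (200,185) turned up a little. The right panel (scene) shows it still close to level. I'll try the weakest grip and see whether it swings, measuring the tilt from depth.

```bash
cat >> h.py <<'E'
def tilt(show=0):
    """tilt of held red cup about the jaw axis, from points in the plane normal to jaw x"""
    p=env.grab_frame("wrist"); s=env.sense(); P,u,v=world(p); c=p["img"][v,u].astype(int); r,g,b=c.T
    R=s["eef_rot"]; q=(P-s["ee_pos"])@R; k=(r>g+70)&(r>b+70)&(abs(q[:,0])<.036)&(abs(q[:,1])<.1)&(q[:,2]>.08)&(q[:,2]<.26)
    q=q[k]-[0,0,.155]
    w=q[abs(q[:,0])<.02]  # -> (m = -tool y, up = -tool z)
    m=-w[:,1]*1000; h=-w[:,2]*1000
    # surface normals by local PCA in coarse bins
    H,_,_=np.histogram2d(h,m,bins=[np.arange(-100,60,8),np.arange(-100,100,8)])
    print("t",s["t"],"n",len(w),"F",s["ft_force"],"T",s["torque"]); 
    if show:
        print("cols m",np.arange(-96,96,8)); 
        for i in range(len(H)-1,-1,-1): print(int(-100+8*i),"".join("%4d"%x for x in H[i]))
    return w
E
python3 - <<'E'
from h import *
tilt(1)
E
```

```text
t 5.375 n 11727 F [-0.065  -0.0822 -1.0843] T [0.0675 0.0208 0.0005]
cols m [-96 -88 -80 -72 -64 -56 -48 -40 -32 -24 -16  -8   0   8  16  24  32  40
  48  56  64  72  80  88]
44    0   0   0   0   0   0   0   0   0   0   0   0   0   0   0   0   0   0   0   0   0   0   0   0
36    0   0   0   0   0   0   0   0   0   0   0   0   0 154   0   0   0   0   0   0   0   0   0   0
28    0   0   0   0   0   0   0   0   0   0   0 18715642746   0   0   0   0   0   0   0   0   0   0
20    0   0   0   0   0   0   0   0   0   0   0   0   0   0   0   0   0   0   0   0   0   0   0   0
12    0   0   0   0   0   0   0   0   0   0   0   0   0   0   0   0   0   0   0   0   0   0   0   0
4    0   0   0   0   0   0   0   0   0   0   0   0   0   0   0   0   0   0   0   0   0   0   0   0
-4    0   0   0   0   0   0   0   0   0   0   0   0   0   0   0   0   0   0   0   0   0   0   0   0
-12    0   0   0   0   0   0   0   0   0   0   0   0   0   0   0   0   0   0   0   0   0   0   0   0
-20    0   0   0   0   0   0   0   0   0   0   0   3   0   0  48  62   0   0   0   0   0   0   0   0
-28    0   0   0   0   0
[... 286 characters left out ...]
0   0   0   0   0   0   0   0   0   0   0   0   0   0   0   0   0   0   0   0   0   0   0   0
-60    0   0   0   0   0   0   0   0   0   0   0   0   0   0   0   0   0   0   0   0   0   0   0   0
-68    0   0   0   0   0   0   0   0   0   0   0   0   0   0   0   0   0   0   0   0   0   0   0   0
-76    0   0   0   0   0   0   0   0   0   0   0   0   0   0   0   0   0   0   0   0   0   0   0   0
-84    0   0   0   0   0   0   0   0   0   0   0   0   0   0   0   0   0   0   0   0   0   0   0   0
-92    0   0   0   0   0   0   0   0   0   0   0   0   0   0   0   0   0   0   0   0   0   0   0   0
-100    0   0   0   0   0   0   0   0   0   0   0   0   0   0   0   0   0   0   0   0   0   0   0   0
```

Call:
{"fn": "send_rows", "kwargs": {"jaw": [-1,-1,-1], "linear": [[0,0,0],[0,0,0],[0,0,0]], "yaw": [0,0,0], "newtons": 10}}

```text
t: 5.75
ee_pos: [0.4846, 0.077, 0.2892]
eef_rot: [[0.887, 0.462, -0.001], [0.462, -0.887, 0.0], [-0.001, -0.001, -1.0]]
ft_force: [-0.3, -0.6, -1.0]
finger_gap: 0.7
```

Run:
```python
from h import *
tilt(1)
```

```text
t 5.8 n 11733 F [ 0.2291 -1.1417 -1.4698] T [0.0321 0.0187 0.0247]
cols m [-96 -88 -80 -72 -64 -56 -48 -40 -32 -24 -16  -8   0   8  16  24  32  40
  48  56  64  72  80  88]
44    0   0   0   0   0   0   0   0   0   0   0   0   0   0   0   0   0   0   0   0   0   0   0   0
36    0   0   0   0   0   0   0   0   0   0   0   0   0   8   0   0   0   0   0   0   0   0   0   0
28    0   0   0   0   0   0   0   0   0   0   0 18014932961   0   0   0   0   0   0   0   0   0   0
20    0   0   0   0   0   0   0   0   0   0   0   0   0   0   0   0   0   0   0   0   0   0   0   0
12    0   0   0   0   0   0   0   0   0   0   0   0   0   0   0   0   0   0   0   0   0   0   0   0
4    0   0   0   0   0   0   0   0   0   0   0   0   0   0   0   0   0   0   0   0   0   0   0   0
-4    0   0   0   0   0   0   0   0   0   0   0   0   0   0   0   0   0   0   0   0   0   0   0   0
-12    0   0   0   0   0   0   0   0   0   0   0   0   0   0   0   0   0   0   0   0   0   0   0   0
-20    0   0   0   0   0   0   0   0   0   0   0   0   0   0   3   4   0   0   0   0   0   0   0   0
-28    0   0   0   0   0  
[... 284 characters left out ...]
0   0   0   0   0   0   0   0   0   0   0   0   0   0   0   0   0   0   0   0   0   0   0   0
-60    0   0   0   0   0   0   0   0   0   0   0   0   0   0   0   0   0   0   0   0   0   0   0   0
-68    0   0   0   0   0   0   0   0   0   0   0   0   0   0   0   0   0   0   0   0   0   0   0   0
-76    0   0   0   0   0   0   0   0   0   0   0   0   0   0   0   0   0   0   0   0   0   0   0   0
-84    0   0   0   0   0   0   0   0   0   0   0   0   0   0   0   0   0   0   0   0   0   0   0   0
-92    0   0   0   0   0   0   0   0   0   0   0   0   0   0   0   0   0   0   0   0   0   0   0   0
-100    0   0   0   0   0   0   0   0   0   0   0   0   0   0   0   0   0   0   0   0   0   0   0   0
```

The cup is held rigidly at about 11–12°. I'll carry it to just above the mat and ease the grip there, so gravity can swing the foot down with almost no drop.

Call:
{"fn": "send_rows", "kwargs": {"jaw": [-1,-1,-1,-1,-1,-1,-1], "linear": [[1.7,-3.5,0],[1.7,-3.5,0],[1.7,-3.5,0.5],[1.7,-3.5,1.5],[1.7,-3.4,1.5],[0,0,1.4],[0,0,0]], "yaw": [0,0,0,0,0,0,0], "newtons": 20}}

```text
t: 6.68
ee_pos: [0.479, 0.2702, 0.2394]
eef_rot: [[0.887, 0.462, -0.003], [0.462, -0.887, -0.001], [-0.004, -0.0, -1.0]]
ft_force: [0.0, -0.1, -0.4]
finger_gap: 0.697
```

Call:
{"fn": "send_rows", "kwargs": {"jaw": [-1,-1,-1], "linear": [[0,0,0],[0,0,0],[0,0,0]], "yaw": [0,0,0], "newtons": 3}}

```text
t: 7.05
ee_pos: [0.4801, 0.27, 0.2413]
eef_rot: [[0.887, 0.461, 0.001], [0.461, -0.887, 0.0], [0.001, 0.0, -1.0]]
ft_force: [-1.3, 0.1, -1.5]
finger_gap: 0.7
```

```bash
cat >> h.py <<'E'
def theta():
    """rim plane of held red cup: fit from rim upper/lower edge extents (m=-tool y, up=-tool z, about grasp pt)"""
    w=tilt(); m=-w[:,1]*1000; h=-w[:,2]*1000
    for hi in np.arange(-90,50,6):
        k=(h>=hi)&(h<hi+6)
        if k.sum()>30: print("h",hi,"m",np.percentile(m[k],[1,50,99]).round(0),k.sum())
E
python3 - <<'E'
from h import *
theta(); s=env.sense(); print(s["ee_pos"],s["finger_gap"])
E
```

```text
t 7.1 n 11734 F [-0.1116  1.154  -1.0205] T [0.0501 0.0214 0.0004]
h -30 m [-23.  -4.   9.] 2813
h -24 m [-22.   9.  22.] 4233
h 30 m [-8.  6. 11.] 4638
[0.48   0.2702 0.2412] 0.7029050302055337
```

Call:
{"fn": "send_rows", "kwargs": {"jaw": [0.3,0.36,0.38,0.39], "linear": [[0,0,0],[0,0,0],[0,0,0],[0,0,0]], "yaw": [0,0,0,0]}}

```text
t: 7.6
ee_pos: [0.4797, 0.2707, 0.2407]
eef_rot: [[0.887, 0.462, -0.0], [0.462, -0.887, -0.0], [-0.0, -0.0, -1.0]]
ft_force: [0.1, 0.2, -1.1]
finger_gap: 0.701
```

Run:
```python
from h import *
theta(); s=env.sense(); print(s["ee_pos"],s["finger_gap"])
```

```text
t 7.65 n 11720 F [ 0.4491 -0.059  -1.2997] T [0.1262 0.0304 0.0328]
h -30 m [-23.  -4.   9.] 2922
h -24 m [-22.  10.  22.] 4123
h 30 m [-7.  6. 11.] 4629
[0.4797 0.2707 0.2407] 0.7019909634056676
```

Call:
{"fn": "send_rows", "kwargs": {"jaw": [0.4,0.405,0.41], "linear": [[0,0,0],[0,0,0],[0,0,0]], "yaw": [0,0,0]}}

```text
t: 8.02
ee_pos: [0.4798, 0.2706, 0.2408]
eef_rot: [[0.887, 0.462, 0.0], [0.462, -0.887, 0.0], [0.0, 0.0, -1.0]]
ft_force: [-0.2, 0.8, 0.2]
finger_gap: 0.704
```

Run:
```python
from h import *
theta(); s=env.sense(); print(s["ee_pos"],s["finger_gap"])
```

```text
t 8.075 n 12310 F [ 0.2152 -0.5234 -0.4058] T [-0.0344 -0.0151 -0.0258]
h -78 m [19. 30. 40.] 2226
h -48 m [-62. -61. -58.] 54
h -42 m [-61. -48. -36.] 1958
h -36 m [-39. -26. -13.] 2490
h -30 m [-17.  -9.  -4.] 1302
h -24 m [-1. 10. 32.] 3408
h -18 m [21. 29. 32.] 838
[0.4798 0.2707 0.2409] 0.7063025333291993
```

Easing the grip made the cup drop flat onto the mat. The pad patch resists twist too well for gravity alone to turn it. Instead I'll butt the foot against the fixed 4 mm mat edge and drive the collar round an arc. First I'll back off and locate the cup and the mat edges.

Call:
{"fn": "send_rows", "kwargs": {"jaw": [1,1,1,1], "linear": [[0,0,-0.5],[0,0,-4],[0,0,-3],[0,0,0]], "yaw": [0,0,0,0]}}

```text
t: 8.57
ee_pos: [0.4805, 0.2709, 0.3184]
eef_rot: [[0.887, 0.462, 0.006], [0.462, -0.887, 0.002], [0.006, 0.001, -1.0]]
ft_force: [0.5, -0.1, 0.8]
finger_gap: 1.003
```

Run:
```python
from h import *
s=env.sense(); print(s["ee_pos"],s["finger_gap"])
p=env.grab_frame("wrist"); save(p,"w3"); rims(p,.045,.09)
for t in ["red_cup","red_collar"]:
    for d in env.mark_of(t,p): print(t,d["confidence"],tow(p,d["at"]))
for n in ["top","scene"]:
    p=env.grab_frame(n); P,u,v=world(p); c=p["img"][v,u].astype(int); r,g,b=c.T
    k=(g>r+30)&(g>b+15)&(abs(P[:,2])<.02); print(n,k.sum(),[np.round(x,1) for x in cv2.minAreaRect((P[k][:,:2]*1000).astype(np.float32))])
    hull=cv2.convexHull((P[k][:,:2]*1000).astype(np.float32)); print(cv2.approxPolyDP(hull,12,True)[:,0])
```

```text
[0.4805 0.2709 0.3184] 1.0030053260224456
yellow 120 z [0.0459 0.0502 0.0552] rect mm [array([394., -19.]), array([ 7.5, 12.7]), np.float64(17.1)]
red 6051 z [0.0483 0.0638 0.0689] rect mm [array([484.5, 262.6]), array([60. , 83.8]), np.float64(27.5)]
red_cup 0.96 [0.5055 0.2201 0.0246]
red_collar 0.9 [0.4693 0.2857 0.031 ]
top 4251 [array([495. , 273.9]), array([164.7, 164.2]), np.float64(78.6)]
[[589.3231 336.473 ]
 [510.0246 353.3459]
 [425.4574 333.0981]
 [401.6303 212.2623]
 [555.3546 179.0659]]
scene 3826 [array([492.6, 273.2]), array([163.3, 168.5]), np.float64(78.5)]
[[590.0091 335.6194]
 [435.4091 367.4374]
 [399.2689 218.4565]
 [553.3124 178.8969]]
```

View pics/w3.png

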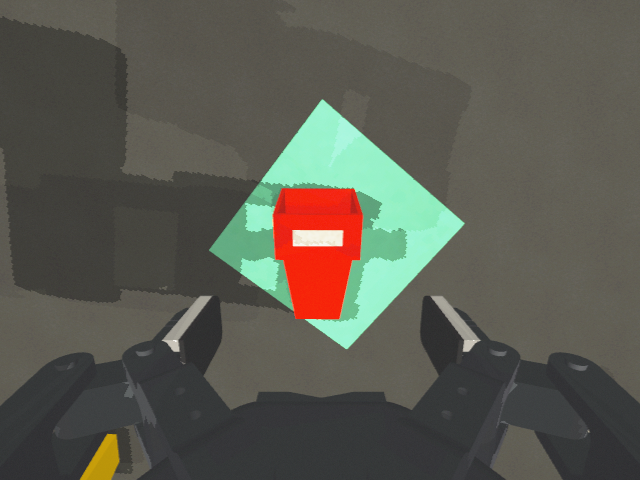

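The wrist view shows the red cup lying on the mat, with the mouth at (318,200) and the collar at (318,235). It is aligned with the tool. I'll regrip nearer the rim, lift, and turn the foot square to the mat's left edge.

Call:
{"fn": "send_rows", "kwargs": {"jaw": [1,1,1,1,-1,-1,-1,-1], "linear": [[0,-2.2,2],[0,0,4],[0,0,4.5],[0,0,2.2],[0,0,0],[0,0,0],[0,0,0],[0,0,0]], "yaw": [0,0,0,0,0,0,0,0], "newtons": 20}}

```text
t: 9.82
ee_pos: [0.4698, 0.2902, 0.1896]
eef_rot: [[0.887, 0.462, 0.002], [0.462, -0.887, 0.001], [0.002, 0.0, -1.0]]
ft_force: [0.5, 0.3, -1.7]
finger_gap: 0.698
```

Call:
{"fn": "send_rows", "kwargs": {"jaw": [-1,-1,-1,-1,-1,-1,-1], "linear": [[0,0,-2],[0,0,-3],[0,0,0],[0,0,0],[0,0,0],[0,0,0],[0,0,0]], "yaw": [0,0,0.17,0.17,0.17,0.17,0]}}

```text
t: 10.7
ee_pos: [0.4696, 0.2902, 0.2393]
eef_rot: [[0.98, -0.197, 0.001], [-0.197, -0.98, 0.0], [0.001, -0.001, -1.0]]
ft_force: [0.2, 0.0, -0.9]
finger_gap: 0.702
```

Run:
```python
from h import *
s=env.sense(); print(s["ee_pos"],s["eef_rot"][:,0],s["finger_gap"])
theta()
p=env.grab_frame("wrist")
for t in ["red_cup","red_collar"]:
    for d in env.mark_of(t,p): print(t,d["confidence"],tow(p,d["at"]), s["eef_rot"].T@(tow(p,d["at"])-s["ee_pos"]))
```

```text
[0.4696 0.2902 0.2393] [ 0.9805 -0.1967  0.0008] 0.7016545418736567
t 10.75 n 11942 F [-0.3778 -0.6911 -1.729 ] T [ 0.0605 -0.0513 -0.0726]
h -30 m [-15. -11.  -4.] 767
h -24 m [-31.  -4.  17.] 6790
h 30 m [-5. -0.  7.] 2613
h 36 m [-2.  4.  7.] 1733
red_collar 0.7 [0.4685 0.2833 0.0874] [0.0002 0.007  0.1519]
```

Call:
{"fn": "send_rows", "kwargs": {"jaw": [-1,-1,-1,-1,-1,-1,-1,-1], "linear": [[0.68,-3.95,0],[0.68,-3.95,0],[0.68,-3.95,0],[0.68,-3.95,0],[0,0,3],[0,0,1.6],[0,0,0.5],[0,0,0]], "yaw": [0,0,0,0,0,0,0,0]}}

```text
t: 11.9
ee_pos: [0.5277, 0.4391, 0.1875]
eef_rot: [[0.98, -0.199, -0.001], [-0.199, -0.98, -0.0], [-0.001, 0.001, -1.0]]
ft_force: [0.2, 0.8, -1.6]
finger_gap: 0.701
```

Call:
{"fn": "send_rows", "kwargs": {"jaw": [-1,-1,-1,-1], "linear": [[0,0.3,0],[0,0.2,0],[0,0.2,0],[0,0,0]], "yaw": [0,0,0,0]}}

```text
t: 12.4
ee_pos: [0.5262, 0.4325, 0.188]
eef_rot: [[0.98, -0.199, 0.0], [-0.199, -0.98, 0.0], [0.0, -0.0, -1.0]]
ft_force: [0.1, 0.5, -1.1]
finger_gap: 0.696
```

Run:
```python
from h import *
for i in range(2):
    s=env.sense(); print(s["ee_pos"],s["ft_force"],s["torque"]); 
    p=env.grab_frame("wrist" if i else "scene"); save(p,"a%d"%i)
theta()
```

```text
[0.5262 0.4325 0.188 ] [ 0.1082  0.4631 -1.1303] [ 0.0285 -0.0258 -0.0231]
[0.5263 0.4326 0.1879] [ 0.5416  0.1554 -1.6151] [ 0.0124  0.0388 -0.0293]
t 12.55 n 11854 F [ 0.0596 -0.3724 -0.8153] T [ 0.0133  0.0073 -0.01  ]
h -30 m [-15. -11.  -5.] 877
h -24 m [-31.  -3.  17.] 6630
h 30 m [-5.  0.  7.] 2702
h 36 m [-2.  4.  7.] 1587
```

Call:
{"fn": "send_rows", "kwargs": {"jaw": [-1,-1], "linear": [[0,0.2,0],[0,0,0]], "yaw": [0,0]}}

```text
t: 12.8
ee_pos: [0.5259, 0.431, 0.1878]
eef_rot: [[0.98, -0.199, 0.001], [-0.199, -0.98, 0.001], [0.0, -0.001, -1.0]]
ft_force: [1.5, 1.8, -1.8]
finger_gap: 0.695
```

Call:
{"fn": "send_rows", "kwargs": {"jaw": [-1,-1], "linear": [[0,0.2,0],[0,0,0]], "yaw": [0,0]}}

```text
t: 13.05
ee_pos: [0.5257, 0.4301, 0.1882]
eef_rot: [[0.98, -0.2, 0.002], [-0.2, -0.98, 0.004], [0.001, -0.004, -1.0]]
ft_force: [-0.6, 4.7, -1.4]
finger_gap: 0.7
```

Call:
{"fn": "send_rows", "kwargs": {"jaw": [-1,-1], "linear": [[0,0.2,0],[0,0,0]], "yaw": [0,0]}}

```text
t: 13.3
ee_pos: [0.525, 0.4267, 0.1879]
eef_rot: [[0.98, -0.198, 0.0], [-0.198, -0.98, -0.001], [0.0, 0.001, -1.0]]
ft_force: [0.8, 1.2, 0.2]
finger_gap: 0.699
```

Run:
```python
from h import *
theta()
```

```text
t 13.35 n 11847 F [1.0213 1.7613 1.987 ] T [ 0.1124 -0.0037  0.0264]
h -30 m [-15. -11.  -3.] 889
h -24 m [-31.  -3.  17.] 6619
h 30 m [-5.  0.  7.] 2859
h 36 m [-1.  4.  7.] 1425
```

The foot corner seems to have slipped over the 4 mm lip because it rode too high. I'll back off, touch the bench, and try again lower.

Call:
{"fn": "send_rows", "kwargs": {"jaw": [-1,-1,-1,-1,-1], "linear": [[0,-1.0,0],[0,0,0.1],[0,0,0.1],[0,0,0.1],[0,0,0]], "yaw": [0,0,0,0,0]}}

```text
t: 13.98
ee_pos: [0.5269, 0.4365, 0.1844]
eef_rot: [[0.98, -0.199, -0.001], [-0.199, -0.98, -0.0], [-0.0, 0.0, -1.0]]
ft_force: [-0.4, 0.3, -1.6]
finger_gap: 0.703
```

Call:
{"fn": "send_rows", "kwargs": {"jaw": [-1,-1,-1,-1,-1], "linear": [[0,0.2,0],[0,0.2,0],[0,0.2,0],[0,0.1,0],[0,0,0]], "yaw": [0,0,0,0,0]}}

```text
t: 14.6
ee_pos: [0.5258, 0.4309, 0.1852]
eef_rot: [[0.98, -0.2, 0.002], [-0.2, -0.98, 0.003], [0.001, -0.004, -1.0]]
ft_force: [-1.0, 4.8, -1.8]
finger_gap: 0.702
```

Call:
{"fn": "send_rows", "kwargs": {"jaw": [-1,-1,-1], "linear": [[0,0.15,0],[0,0.15,0],[0,0,0]], "yaw": [0,0,0]}}

```text
t: 14.98
ee_pos: [0.5255, 0.4296, 0.186]
eef_rot: [[0.98, -0.201, 0.005], [-0.201, -0.98, 0.008], [0.003, -0.009, -1.0]]
ft_force: [-0.3, 9.4, -0.2]
finger_gap: 0.699
```

Call:
{"fn": "send_rows", "kwargs": {"jaw": [-1,-1,-1], "linear": [[0,0.15,0],[0,0.15,0],[0,0,0]], "yaw": [0,0,0]}}

```text
t: 15.35
ee_pos: [0.5253, 0.4282, 0.1871]
eef_rot: [[0.979, -0.202, 0.007], [-0.202, -0.979, 0.012], [0.005, -0.013, -1.0]]
ft_force: [-1.1, 14.2, 1.8]
finger_gap: 0.699
```

Run:
```python
from h import *
theta(); s=env.sense(); print(s["ee_pos"])
```

```text
t 15.4 n 12044 F [-1.2708 14.4688  2.0689] T [ 2.4476  0.2252 -0.255 ]
h -30 m [-33. -10.  -2.] 1055
h -24 m [-32.  -2.  18.] 6692
h 30 m [-5. -0.  7.] 2641
h 36 m [-2.  4.  7.] 1577
[0.5253 0.4282 0.1871]
```

Call:
{"fn": "send_rows", "kwargs": {"jaw": [0.38,0.39,0.395,0.395], "linear": [[0,0,0],[0,0,0],[0,0,0],[0,0,0]], "yaw": [0,0,0,0]}}

```text
t: 15.9
ee_pos: [0.5253, 0.4282, 0.1871]
eef_rot: [[0.979, -0.202, 0.007], [-0.202, -0.979, 0.012], [0.005, -0.013, -1.0]]
ft_force: [-1.0, 14.6, 1.6]
finger_gap: 0.698
```

Call:
{"fn": "send_rows", "kwargs": {"jaw": [0.4,0.4], "linear": [[0,0,0],[0,0,0]], "yaw": [0,0]}}

```text
t: 16.15
ee_pos: [0.5253, 0.428, 0.1873]
eef_rot: [[0.98, -0.201, 0.007], [-0.201, -0.979, 0.011], [0.005, -0.012, -1.0]]
ft_force: [-1.3, 14.1, 2.3]
finger_gap: 0.7
```

Run:
```python
from h import *
theta(); s=env.sense(); print(s["ee_pos"])
```

```text
t 16.2 n 12070 F [-1.1404 13.3359  3.4952] T [ 2.1961  0.3436 -0.2752]
h -30 m [-33. -10.  -2.] 1080
h -24 m [-32.  -2.  18.] 6670
h 30 m [-6. -0.  7.] 2576
h 36 m [-1.  4.  7.] 1669
[0.5253 0.428  0.1873]
```

Call:
{"fn": "send_rows", "kwargs": {"jaw": [0.402,0.402,0.403,0.403], "linear": [[0,0.2,-0.2],[0,0.2,-0.3],[0,0.1,-0.3],[0,0,0]], "yaw": [0,0,0,0]}}

```text
t: 16.7
ee_pos: [0.524, 0.4213, 0.1949]
eef_rot: [[0.98, -0.2, 0.004], [-0.2, -0.98, 0.006], [0.003, -0.007, -1.0]]
ft_force: [-1.2, 7.4, 4.8]
finger_gap: 0.702
```

Run:
```python
from h import *
theta(); s=env.sense(); print(s["ee_pos"],s["finger_gap"])
```

```text
t 16.75 n 12926 F [-1.9556  7.582   5.1099] T [ 1.1489  0.3021 -0.1204]
h -30 m [-38. -22.   1.] 3578
h -24 m [-17.   4.  25.] 4009
h -18 m [15. 21. 25.] 1439
h 30 m [-6. -2.  7.] 1170
h 36 m [-2.  4.  7.] 2671
[0.524  0.4213 0.1949] 0.7022998245263482
```

Call:
{"fn": "send_rows", "kwargs": {"jaw": [0.403,0.403,0.403,0.403,0.403], "linear": [[0,0.25,-0.4],[0,0.25,-0.4],[0,0.28,-0.35],[0,0.28,-0.35],[0,0,0]], "yaw": [0,0,0,0,0]}}

```text
t: 17.38
ee_pos: [0.5215, 0.4082, 0.2082]
eef_rot: [[0.98, -0.199, 0.0], [-0.199, -0.98, -0.0], [0.0, 0.0, -1.0]]
ft_force: [-1.3, 3.4, 4.1]
finger_gap: 0.701
```

Run:
```python
from h import *
theta(); s=env.sense(); print(s["ee_pos"],s["finger_gap"])
```

```text
t 17.425 n 14127 F [0.131 2.835 3.76 ] T [ 0.2285  0.0979 -0.0477]
h -48 m [-55. -50. -39.] 1322
h -42 m [-53. -33. -26.] 1158
h -36 m [-46. -21. -13.] 1451
h -30 m [-41.  -6.   8.] 2037
h -24 m [-37.   8.  17.] 2303
h -18 m [-33.  22.  28.] 1569
h -12 m [26. 31. 34.] 1439
h 30 m [-8. -5. -4.] 342
h 36 m [-4.  2.  4.] 2426
[0.5216 0.4083 0.2082] 0.7032377762404233
```

It's working: the tilt is about 30°, though the pads slid roughly 11 mm toward the shoulder. I'll continue along the updated arc with a little extra lift.

Call:
{"fn": "send_rows", "kwargs": {"jaw": [0.403,0.403,0.403,0.403,0.403], "linear": [[0,0.2,-0.4],[0,0.25,-0.4],[0,0.3,-0.4],[0,0.3,-0.3],[0,0,0]], "yaw": [0,0,0,0,0]}}

```text
t: 18.05
ee_pos: [0.5193, 0.3979, 0.2229]
eef_rot: [[0.98, -0.199, -0.0], [-0.199, -0.98, -0.0], [-0.0, 0.0, -1.0]]
ft_force: [-0.4, -0.2, -1.7]
finger_gap: 0.704
```

Run:
```python
from h import *
theta(); s=env.sense(); print(s["ee_pos"],s["finger_gap"])
```

```text
t 18.1 n 14100 F [ 0.6828 -0.0251 -2.3295] T [ 0.046  -0.0034  0.0069]
h -54 m [-51. -49. -45.] 338
h -48 m [-55. -46. -34.] 1499
h -42 m [-55. -30. -22.] 1304
h -36 m [-48. -18. -10.] 1373
h -30 m [-43.  -4.   9.] 1828
h -24 m [-39.   9.  18.] 2211
h -18 m [-35.  22.  27.] 1410
h -12 m [26. 31. 34.] 1660
h 30 m [-8. -6. -4.] 223
h 36 m [-4.  1.  3.] 2175
[0.5193 0.3981 0.2228] 0.7005104586547237
```

Call:
{"fn": "send_rows", "kwargs": {"jaw": [0.403,0.403,0.403,0.403,0.404], "linear": [[0,-1.2,0],[0,0,1.0],[0,0,0.7],[0,0.3,0],[0,0,0]], "yaw": [0,0,0,0,0]}}

```text
t: 18.73
ee_pos: [0.5212, 0.4074, 0.2058]
eef_rot: [[0.98, -0.199, 0.001], [-0.199, -0.98, 0.001], [0.001, -0.001, -1.0]]
ft_force: [0.7, 3.2, 1.6]
finger_gap: 0.704
```

Call:
{"fn": "send_rows", "kwargs": {"jaw": [0.404,0.404,0.404,0.404,0.404,0.404], "linear": [[0,0.3,0],[0,0.3,-0.2],[0,0.3,-0.3],[0,0.3,-0.3],[0,0.3,-0.25],[0,0,0]], "yaw": [0,0,0,0,0,0]}}

```text
t: 19.48
ee_pos: [0.5176, 0.3916, 0.2157]
eef_rot: [[0.98, -0.199, -0.002], [-0.199, -0.98, -0.002], [-0.002, 0.002, -1.0]]
ft_force: [-0.1, -0.6, -1.6]
finger_gap: 0.702
```

Run:
```python
from h import *
theta(); s=env.sense(); print(s["ee_pos"],s["finger_gap"])
```

```text
t 19.525 n 15517 F [ 0.5713  0.2896 -1.8325] T [ 0.0139 -0.0101  0.0009]
h -60 m [-35. -34. -33.] 79
h -54 m [-40. -35. -25.] 1213
h -48 m [-46. -40. -17.] 1489
h -42 m [-52. -44.  -9.] 1780
h -36 m [-54. -11.  -1.] 1493
h -30 m [-48.   1.   7.] 1189
h -24 m [-42.  14.  20.] 1893
h -18 m [-38.  21.  26.] 1391
h -12 m [-34.  30.  33.] 1049
h -6 m [33. 37. 42.] 1644
h 0 m [38. 40. 42.] 431
h 36 m [-5.  1.  3.] 1606
h 42 m [0. 1. 2.] 172
[0.5176 0.3918 0.2157] 0.7001411452627796
```

Call:
{"fn": "send_rows", "kwargs": {"jaw": [0.403,0.403,0.403,0.403], "linear": [[0,-0.3,0],[0,0,0.2],[0,0.3,0.1],[0,0.2,0]], "yaw": [0,0,0,0]}}

```text
t: 20.02
ee_pos: [0.5182, 0.3918, 0.2147]
eef_rot: [[0.98, -0.199, 0.003], [-0.199, -0.98, 0.004], [0.002, -0.004, -1.0]]
ft_force: [-1.3, 5.8, 5.8]
finger_gap: 0.705
```

Call:
{"fn": "send_rows", "kwargs": {"jaw": [0.403,0.403,0.403,0.403,0.403], "linear": [[0,0.3,0],[0,0.3,-0.1],[0,0.3,-0.15],[0,0.3,-0.15],[0,0,0]], "yaw": [0,0,0,0,0]}}

```text
t: 20.65
ee_pos: [0.5157, 0.3785, 0.2178]
eef_rot: [[0.98, -0.199, 0.001], [-0.199, -0.98, 0.0], [0.001, -0.0, -1.0]]
ft_force: [0.7, 1.6, 7.5]
finger_gap: 0.704
```

Run:
```python
from h import *
theta(); s=env.sense(); print(s["ee_pos"],s["finger_gap"])
```

```text
t 20.7 n 16659 F [-0.3807  2.0556  6.7219] T [0.2543 0.0141 0.0191]
h -66 m [35. 35. 35.] 71
h -60 m [-24. -20. -14.] 737
h -54 m [-32. -26.  -9.] 1360
h -48 m [-40. -33.  -4.] 1582
h -42 m [-44. -37.   2.] 1428
h -36 m [-42.   1.   8.] 982
h -30 m [-38.   8.  13.] 961
h -24 m [-35.  15.  19.] 961
h -18 m [-32.  24.  29.] 1872
h -12 m [-28.  31.  34.] 797
h -6 m [-25.  35.  38.] 852
h 0 m [-22.  40.  42.] 1021
h 6 m [42. 45. 47.] 1368
h 12 m [-18. -15. -13.] 1455
h 18 m [-14. -13. -12.] 109
h 24 m [-9. -8. -7.] 99
h 30 m [-7. -3. -3.] 70
h 36 m [-3.  0.  2.] 576
h 42 m [-1.  1.  2.] 297
[0.5157 0.3785 0.2178] 0.70475029235147
```

Call:
{"fn": "send_rows", "kwargs": {"jaw": [0.403,0.403,0.403,0.403,0.403], "linear": [[0,0.4,-0.15],[0,0.5,-0.1],[0,0.5,-0.05],[0,0.5,0],[0,0,0]], "yaw": [0,0,0,0,0]}}

```text
t: 21.32
ee_pos: [0.5118, 0.3596, 0.2213]
eef_rot: [[0.98, -0.199, 0.001], [-0.199, -0.98, 0.0], [0.001, -0.0, -1.0]]
ft_force: [0.0, 1.7, 9.4]
finger_gap: 0.707
```

Run:
```python
from h import *
theta(); s=env.sense(); print(s["ee_pos"],s["finger_gap"])
p=env.grab_frame("scene"); save(p,"s4"); cv2.imwrite("pics/s4c.png",cv2.resize(p["img"][150:390,280:600,::-1],(640,480)))
```

```text
t 21.375 n 17843 F [0.3044 0.9455 9.0651] T [ 0.231  -0.0214 -0.0336]
h -66 m [-3. -0.  1.] 55
h -60 m [-14.  -5.   4.] 1504
h -54 m [-27. -18.   7.] 1807
h -48 m [-29. -22.  11.] 936
h -42 m [-27.  -2.  15.] 748
h -36 m [-25.   1.  19.] 851
h -30 m [-23.  -2.  22.] 867
h -24 m [-21.  -8.  26.] 762
h -18 m [-20. -16.  29.] 607
h -12 m [-17.  33.  37.] 1761
h -6 m [-16. -14.  40.] 694
h 0 m [-14.  40.  42.] 763
h 6 m [-14. -10.  45.] 1645
h 12 m [-14.  47.  51.] 1877
h 18 m [-11.  48.  51.] 992
h 24 m [-9. -7. -6.] 547
h 30 m [-6. -5. -3.] 659
h 36 m [-3. -2. -1.] 694
[0.5118 0.3596 0.2213] 0.7016015731505736
```

View pics/s4c.png

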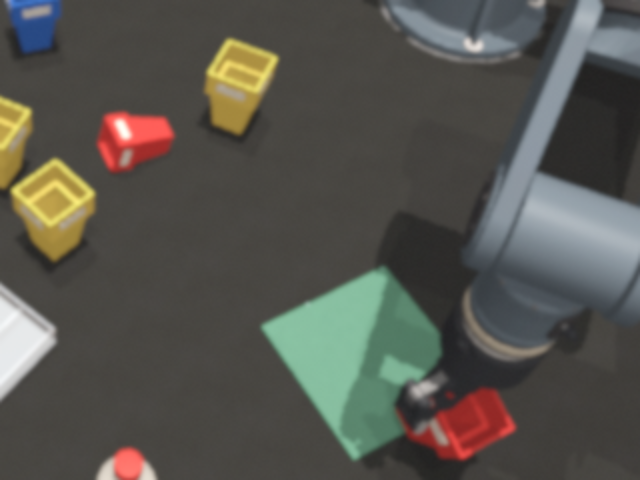

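The scene crop shows the cup tilted to about 65°, its mouth at (475,420), at the mat's left edge. A little more push and it will right itself.

Call:
{"fn": "send_rows", "kwargs": {"jaw": [0.403,0.403,0.403,0.403,0.403], "linear": [[0,0.5,-0.05],[0,0.5,0],[0,0.5,0],[0,0.4,0],[0,0,0]], "yaw": [0,0,0,0,0]}}

```text
t: 22.05
ee_pos: [0.508, 0.3406, 0.222]
eef_rot: [[0.98, -0.199, 0.001], [-0.199, -0.98, -0.001], [0.001, 0.001, -1.0]]
ft_force: [0.0, -1.0, 11.8]
finger_gap: 0.704
```

Run:
```python
from h import *
theta(); s=env.sense(); print(s["ee_pos"],s["finger_gap"])
```

```text
t 22.1 n 18133 F [-0.9072  0.2127 11.2583] T [ 0.0043 -0.0116 -0.0642]
h -72 m [38. 39. 39.] 56
h -60 m [-7.  8. 20.] 2503
h -54 m [-12.  -7.  22.] 1217
h -48 m [-11.  -2.  25.] 613
h -42 m [-11.  -1.  27.] 710
h -36 m [-10.   2.  30.] 832
h -30 m [-10.  -2.  32.] 876
h -24 m [-9. -8. 33.] 606
h -18 m [-9. -8. 35.] 544
h -12 m [-8. -8. -7.] 507
h -6 m [-8. 40. 44.] 1923
h 0 m [-7. -6. 44.] 485
h 6 m [-10.  -8.  -4.] 1741
h 12 m [-9. -8. 47.] 821
h 18 m [-8. -7. 49.] 903
h 24 m [-7. 50. 53.] 2095
h 30 m [-5. -4. -3.] 1128
h 36 m [-4. -3. -2.] 491
[0.508  0.3406 0.222 ] 0.6990147368475467
```

Tilt is about 80°, past the balance point, so I'll release and let it settle on its foot.

Call:
{"fn": "send_rows", "kwargs": {"jaw": [0.42,0.5,1,1,1,1,1,1], "linear": [[0,0,0],[0,0,0],[0,0,0],[0,0,-3],[0,0,-4],[0,0,-4],[0,-3,0],[0,0,0]], "yaw": [0,0,0,0,0,0,0,0]}}

```text
t: 23.1
ee_pos: [0.5136, 0.3719, 0.3307]
eef_rot: [[0.98, -0.197, 0.001], [-0.197, -0.98, 0.0], [0.0, -0.0, -1.0]]
ft_force: [-0.7, -1.8, -0.7]
finger_gap: 1.001
```

Run:
```python
from h import *
s=env.sense(); print(s["ee_pos"],s["finger_gap"])
p=env.grab_frame("wrist"); save(p,"w5"); rims(p,.07,.13); print("low"); rims(p,-.01,.02)
```

```text
[0.5136 0.3719 0.3307] 1.0010235660327544
yellow 202 z [0.0996 0.1006 0.1016] rect mm [array([482.8, 328.1]), array([25.6, 51.2]), np.float64(25.0)]
red 5288 z [0.0721 0.0925 0.1018] rect mm [array([508.2, 339.7]), array([62.6, 60.1]), np.float64(78.5)]
low
red 141 z [0.0053 0.0134 0.0189] rect mm [array([515.2, 357.1]), array([ 9.8, 52.1]), np.float64(74.9)]
red 403 z [0.0091 0.0116 0.0186] rect mm [array([505.9, 329.7]), array([10.1, 34.5]), np.float64(77.7)]
```

View pics/w5.png

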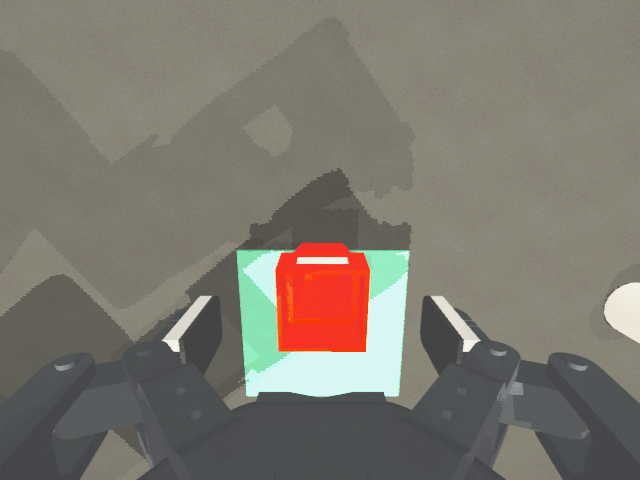

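The wrist view shows the cup upright, mouth at (322,300), at the mat's near-image edge. It is standing on the mat (rim z 0.100) but overhangs the edge by about 6 mm. I'll regrip it high on the collar and set it at the mat centre.

Call:
{"fn": "send_rows", "kwargs": {"jaw": [1,1,1,1,-1,-1,-1,-1], "linear": [[0.1,3.3,0],[0,0,4],[0,0,4],[0,0,0.8],[0,0,0],[0,0,0],[0,0,0],[0,0,0]], "yaw": [0,0,0,0,0,0,0,0], "newtons": 20}}

```text
t: 24.15
ee_pos: [0.5083, 0.3385, 0.2436]
eef_rot: [[0.98, -0.198, 0.001], [-0.198, -0.98, 0.001], [0.001, -0.001, -1.0]]
ft_force: [0.3, 0.0, 1.5]
finger_gap: 0.699
```

Call:
{"fn": "send_rows", "kwargs": {"jaw": [-1,-1,-1,-1,-1,-1,-1,-1], "linear": [[0,0,-2],[0,2.5,-0.5],[0,2.5,0],[0,1.8,0],[0,0,1.2],[0,0,0.8],[0,0,0.4],[0,0,0]], "yaw": [0,0,0,0,0,0,0,0]}}

```text
t: 25.15
ee_pos: [0.4946, 0.2724, 0.2436]
eef_rot: [[0.98, -0.198, -0.0], [-0.198, -0.98, 0.0], [-0.0, 0.0, -1.0]]
ft_force: [-0.8, 0.2, 1.7]
finger_gap: 0.698
```

Call:
{"fn": "send_rows", "kwargs": {"jaw": [-1,0.5,1,1,1,1,1], "linear": [[0,0,0.1],[0,0,0],[0,0,0],[0,0,-4],[0,0,-4],[0,0,0],[0,0,0]], "yaw": [0,0,0,0,0,0,0]}}

```text
t: 26.02
ee_pos: [0.4943, 0.2716, 0.3223]
eef_rot: [[0.98, -0.199, -0.001], [-0.199, -0.98, -0.0], [-0.001, 0.0, -1.0]]
ft_force: [-0.6, 0.3, -0.2]
finger_gap: 1.001
```

Run:
```python
from h import *
s=env.sense(); print(s["ee_pos"],s["finger_gap"],s["t"])
p=env.grab_frame("wrist"); save(p,"w6"); rims(p,.085,.13)
p=env.grab_frame("top"); rims(p,.085,.13)
```

```text
[0.4943 0.2716 0.3223] 1.0009712205516517 26.025
red 3469 z [0.0889 0.0996 0.101 ] rect mm [array([494.8, 277.1]), array([60.8, 60.2]), np.float64(78.7)]
blue 349 z [0.0876 0.095  0.0979] rect mm [array([ 491.6, -307.3]), array([61.6, 60.1]), np.float64(66.5)]
yellow 293 z [0.0882 0.0954 0.0977] rect mm [array([ 652.5, -159.3]), array([60.5, 60.2]), np.float64(23.7)]
yellow 281 z [0.0879 0.0951 0.0975] rect mm [array([660.3, -41.1]), array([60.8, 60.1]), np.float64(3.7)]
yellow 291 z [0.0882 0.0955 0.0979] rect mm [array([381.5, -47. ]), array([60.5, 60.3]), np.float64(23.2)]
red 109 z [0.1243 0.1284 0.1297] rect mm [array([792.5, 235.5]), array([23.7, 23.3]), np.float64(88.5)]
red 347 z [0.0889 0.0978 0.1011] rect mm [array([493.4, 274.7]), array([62. , 60.1]), np.float64(78.3)]
```

The red cup now stands upright and released on the mat (rim z 0.100, centre ≈(0.494,0.276)). I'll take it again, high on the collar.

Call:
{"fn": "send_rows", "kwargs": {"jaw": [1,1,1,-1,-1,-1,-1], "linear": [[0,-0.35,3.5],[0,0,3.5],[0,0,0.9],[0,0,0],[0,0,0],[0,0,0],[0,0,0]], "yaw": [0,0,0,0,0,0,0], "newtons": 24}}

```text
t: 27.0
ee_pos: [0.4954, 0.2752, 0.2444]
eef_rot: [[0.98, -0.199, 0.001], [-0.199, -0.98, 0.0], [0.001, -0.001, -1.0]]
ft_force: [-0.6, 0.4, -2.0]
finger_gap: 0.697
```

Call:
{"fn": "send_rows", "kwargs": {"jaw": [-1,-1,-1,-1,-1,-1,-1,-1], "linear": [[0,0,-2.5],[0,0,-4.5],[0,0,-5],[0,0,-2],[0,0,0],[1.2,2.5,0],[2.1,4.8,0],[2.1,4.8,0]], "yaw": [0,0,0,0.106,0.106,0,0,0]}}

```text
t: 28.0
ee_pos: [0.496, 0.1416, 0.3841]
eef_rot: [[0.917, -0.399, 0.001], [-0.399, -0.917, -0.0], [0.001, -0.0, -1.0]]
ft_force: [0.6, -0.4, -1.9]
finger_gap: 0.695
```

Call:
{"fn": "send_rows", "kwargs": {"jaw": [-1,-1,-1,-1,-1,-1,-1,-1], "linear": [[2.1,4.8,0],[2.1,4.8,0],[2.1,4.8,0],[2.1,4.8,0],[2.1,4.8,0],[2.1,4.8,0],[1,2.3,0],[0,0,0]], "yaw": [0,0,0,0,0,0,0,0]}}

```text
t: 29.0
ee_pos: [0.4963, -0.1988, 0.384]
eef_rot: [[0.915, -0.404, 0.001], [-0.404, -0.915, -0.001], [0.001, 0.0, -1.0]]
ft_force: [0.0, 0.9, -1.5]
finger_gap: 0.699
```

Run:
```python
from h import *
s=env.sense(); print(s["ee_pos"],s["eef_rot"][:,0],s["finger_gap"],s["t"],s["ft_force"])
p=env.grab_frame("wrist"); save(p,"w7"); rims(p,.085,.105); print("held"); rims(p,s["ee_pos"][2]-.155,s["ee_pos"][2]-.12)
```

```text
[ 0.4963 -0.1988  0.384 ] [ 0.915  -0.4035  0.0013] 0.6988424320689091 29.0 [ 0.0315  0.9184 -1.5174]
yellow 3111 z [0.0875 0.0953 0.097 ] rect mm [array([ 654.5, -157.8]), array([61.2, 60.6]), np.float64(24.1)]
yellow 3561 z [0.087  0.0945 0.0968] rect mm [array([382.8, -44.7]), array([61. , 61.9]), np.float64(23.2)]
held
red 8759 z [0.2312 0.2387 0.241 ] rect mm [array([ 497.5, -197.2]), array([61. , 64.3]), np.float64(65.9)]
```

View pics/w7.png

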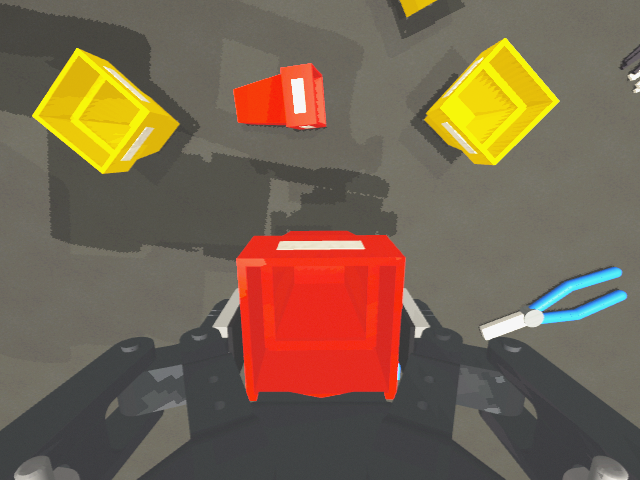

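The wrist view shows the held red cup upright at (320,320), with the target yellow cup at (490,100) and the pliers clear. The blue cup is hidden under the hand. I'll move over the blue cup and lower in steps, watching the force.

Call:
{"fn": "send_rows", "kwargs": {"jaw": [-1,-1,-1,-1,-1,-1,-1,-1], "linear": [[1.4,3.4,0],[1.4,3.4,0],[1.2,3.2,0],[0,0,0],[0,0,3],[0,0,2],[0,0,1.5],[0,0,0]], "yaw": [0,0,0,0,0,0,0,0]}}

```text
t: 30.05
ee_pos: [0.4929, -0.303, 0.3177]
eef_rot: [[0.917, -0.399, -0.002], [-0.399, -0.917, 0.002], [-0.003, -0.001, -1.0]]
ft_force: [0.1, -0.1, -0.8]
finger_gap: 0.7
```

Run:
```python
from h import *
s=env.sense(); print(s["ee_pos"],s["eef_rot"][:,0],s["finger_gap"],s["t"],s["ft_force"])
p=env.grab_frame("scene"); save(p,"s8"); rims(p,.08,.13)
cv2.imwrite("pics/s8c.png",cv2.resize(p["img"][60:240,180:420,::-1],(640,480)))
```

```text
[ 0.4929 -0.303   0.3177] [ 0.9168 -0.3993 -0.0031] 0.7004300096903527 30.05 [ 0.0984 -0.0788 -0.7528]
blue 584 z [0.0863 0.1136 0.1206] rect mm [array([ 256.4, -969.2]), array([140.4, 106.1]), np.float64(34.0)]
blue 140 z [0.084  0.0921 0.0967] rect mm [array([ 494.7, -304.6]), array([64.8, 60.7]), np.float64(66.3)]
yellow 312 z [0.0833 0.092  0.0967] rect mm [array([383.1, -45.4]), array([65.8, 61. ]), np.float64(23.6)]
yellow 349 z [0.0832 0.0924 0.0968] rect mm [array([ 654.9, -157.6]), array([64.3, 61.9]), np.float64(24.7)]
yellow 388 z [0.0826 0.0927 0.0968] rect mm [array([662.3, -39.7]), array([61.8, 63.1]), np.float64(2.7)]
red 150 z [0.1017 0.1151 0.1278] rect mm [array([ 500.3, -280.7]), array([ 8.6, 44.8]), np.float64(69.3)]
red 97 z [0.1248 0.1286 0.1298] rect mm [array([790.9, 235.2]), array([32.5, 21.9]), np.float64(38.3)]
```

View pics/s8c.png

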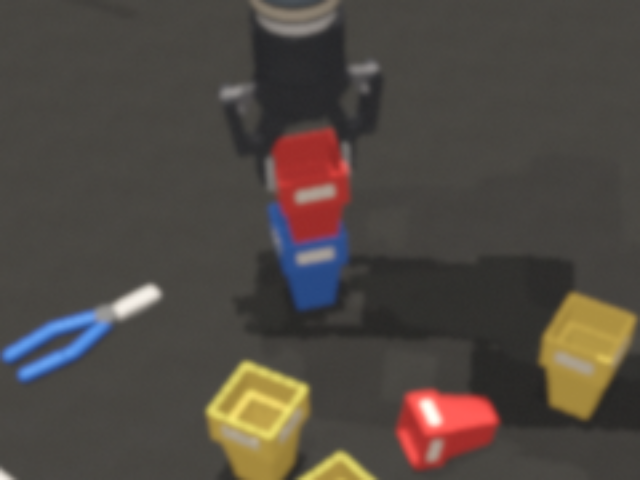

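The red foot is inside the blue mouth, with the red collar at (312,170) above the blue rim at (305,230). I'm about 3 mm short in y, so I'll correct that and continue.

Call:
{"fn": "send_rows", "kwargs": {"jaw": [-1,-1,-1,-1,-1], "linear": [[0.14,0.3,0.5],[0,0,1],[0,0,1],[0,0,0.7],[0,0,0]], "yaw": [0,0,0,0,0]}}

```text
t: 30.72
ee_pos: [0.4929, -0.3076, 0.2858]
eef_rot: [[0.916, -0.401, -0.001], [-0.401, -0.916, 0.001], [-0.002, -0.001, -1.0]]
ft_force: [-0.6, -0.0, -1.0]
finger_gap: 0.698
```

Call:
{"fn": "send_rows", "kwargs": {"jaw": [-1,-1,-1,-1], "linear": [[0,0,0.4],[0,0,0.4],[0,0,0.3],[0,0,0]], "yaw": [0,0,0,0]}}

```text
t: 31.22
ee_pos: [0.493, -0.3077, 0.2755]
eef_rot: [[0.916, -0.4, -0.0], [-0.4, -0.916, 0.0], [-0.0, -0.0, -1.0]]
ft_force: [0.2, 0.1, -1.7]
finger_gap: 0.694
```

Call:
{"fn": "send_rows", "kwargs": {"jaw": [-1,-1,-1,-1], "linear": [[0,0,0.1],[0,0,0.1],[0,0,0.1],[0,0,0]], "yaw": [0,0,0,0]}}

```text
t: 31.72
ee_pos: [0.4937, -0.3081, 0.2741]
eef_rot: [[0.916, -0.401, 0.003], [-0.401, -0.916, -0.002], [0.003, 0.001, -1.0]]
ft_force: [0.1, 0.7, 5.9]
finger_gap: 0.697
```

Contact came at the expected height (0.274). I'll release and rise toward the yellow cup.

Call:
{"fn": "send_rows", "kwargs": {"jaw": [0.5,1,1,1,1,1,1], "linear": [[0,0,0],[0,0,0],[0,0,0],[0,0,-3],[0,0,-5],[0,0,-3],[0,0,0]], "yaw": [0,0,0,0,0,0,0]}}

```text
t: 32.6
ee_pos: [0.4936, -0.3082, 0.3853]
eef_rot: [[0.916, -0.4, 0.004], [-0.4, -0.916, -0.004], [0.006, 0.002, -1.0]]
ft_force: [0.4, 0.6, -0.0]
finger_gap: 0.997
```

Run:
```python
from h import *
s=env.sense(); print(s["ee_pos"],s["eef_rot"][:,0],s["t"])
for n in ["wrist","scene","top"]:
    p=env.grab_frame(n); save(p,n+"9"); print(n); rims(p,.12,.14); rims(p,.088,.1)
```

```text
[ 0.4936 -0.3082  0.3853] [ 0.9163 -0.4004  0.0057] 32.6
wrist
red 1955 z [0.1224 0.1299 0.131 ] rect mm [array([ 493.6, -306.3]), array([60.7, 60.2]), np.float64(66.7)]
blue 122 z [0.0883 0.0937 0.096 ] rect mm [array([ 505.3, -278.2]), array([ 0.9, 59.4]), np.float64(66.5)]
yellow 485 z [0.0895 0.0941 0.0968] rect mm [array([371.3, -78.8]), array([13.9, 23.8]), np.float64(66.3)]
yellow 207 z [0.089  0.0948 0.097 ] rect mm [array([ 638.1, -192.7]), array([ 7.1, 15.6]), np.float64(56.4)]
red 1194 z [0.0904 0.099  0.0997] rect mm [array([ 492.4, -309.1]), array([49.3, 54.2]), np.float64(66.7)]
scene
blue 81 z [0.1202 0.1209 0.1225] rect mm [array([ 289.2, -940.7]), array([52.1, 94.3]), np.float64(46.5)]
red 239 z [0.1218 0.1273 0.1309] rect mm [array([ 494.9, -305.9]), array([64.5, 60.1]), np.float64(67.1)]
red 182 z [0.127  0.1298 0.1317] rect mm [array([794.3, 237.7]), array([23.6, 21.5]), np.float64(50.0)]
blue 74 z [0.0891 0.0933 0.0986] rect mm [array([ 233.3, -927.5]), array([128.1,  25.1]), np.float64(23.4)]
yellow 228 z [0.0897 0.0941 0.0971] rect mm [array([383. , -45.3]), ar
[... 298 characters left out ...]
([ 480.1, -328.2]), array([19.8, 47.8]), np.float64(56.0)]
top
red 163 z [0.1258 0.1291 0.1314] rect mm [array([792. , 235.9]), array([24.3, 23.6]), np.float64(86.5)]
red 242 z [0.1223 0.1294 0.1317] rect mm [array([ 492.9, -306.2]), array([57.1, 60.1]), np.float64(66.8)]
yellow 260 z [0.0907 0.0955 0.0979] rect mm [array([ 652.8, -159.3]), array([60.3, 60. ]), np.float64(24.1)]
yellow 256 z [0.0913 0.0952 0.0973] rect mm [array([660.3, -41.1]), array([60.9, 60. ]), np.float64(3.6)]
yellow 259 z [0.0923 0.0958 0.0979] rect mm [array([381.3, -46.8]), array([60.3, 60.2]), np.float64(23.2)]
red 193 z [0.0899 0.098  0.0996] rect mm [array([ 491.8, -312.7]), array([47.6, 52. ]), np.float64(67.0)]
```

The red rim is at z 0.130, which is home (96 + 34), and sides are parallel within 0.5°. Now the yellow cup.

Call:
{"fn": "send_rows", "kwargs": {"jaw": [1,1,1,1,1,1,1,1], "linear": [[0,0,0],[0,0,0],[0,0,0],[0,0,0],[0,0,0],[4.1,-1.4,0],[4.1,-1.4,0],[4.1,-1.4,0]], "yaw": [-0.166,-0.166,-0.166,-0.166,-0.166,0,0,0]}}

```text
t: 33.75
ee_pos: [0.5889, -0.2186, 0.3804]
eef_rot: [[0.914, 0.405, -0.004], [0.405, -0.914, 0.002], [-0.002, -0.003, -1.0]]
ft_force: [0.5, -0.5, -0.2]
finger_gap: 0.995
```

Call:
{"fn": "send_rows", "kwargs": {"jaw": [1,1,1,1], "linear": [[4.1,-1.4,0],[4.2,-1.5,0],[0,0,4],[0,0,0]], "yaw": [0,0,0,0]}}

```text
t: 34.25
ee_pos: [0.6511, -0.158, 0.3372]
eef_rot: [[0.913, 0.407, -0.011], [0.407, -0.913, 0.005], [-0.008, -0.009, -1.0]]
ft_force: [-1.8, -0.5, -0.6]
finger_gap: 1.002
```

Run:
```python
from h import *
s=env.sense(); print(s["ee_pos"],np.degrees(np.arctan2(*s["eef_rot"][[1,0],0])),s["t"])
p=env.grab_frame("wrist"); save(p,"w10"); rims(p,.085,.1)
```

```text
[ 0.6511 -0.158   0.3372] 24.01016684835265 34.25
blue 1179 z [0.0865 0.0914 0.0958] rect mm [array([ 504.8, -278.2]), array([ 3.8, 60.2]), np.float64(66.3)]
yellow 3793 z [0.0881 0.0958 0.0971] rect mm [array([662.2, -39. ]), array([60.6, 60.8]), np.float64(3.7)]
yellow 2578 z [0.0878 0.0958 0.0971] rect mm [array([ 654.3, -157.7]), array([60.3, 60.3]), np.float64(24.0)]
red 325 z [0.0968 0.0983 0.0997] rect mm [array([ 505.3, -278.8]), array([ 3.4, 59.2]), np.float64(66.9)]
red 626 z [0.0916 0.0958 0.0996] rect mm [array([ 475.9, -322.8]), array([11.9, 32.3]), np.float64(47.9)]
```

Call:
{"fn": "send_rows", "kwargs": {"jaw": [1,1,1,1], "linear": [[0.1,0,3],[0,0,3],[0,0,2.5],[0,0,0]], "yaw": [0,0,0,0]}}

```text
t: 34.8
ee_pos: [0.6526, -0.1595, 0.2565]
eef_rot: [[0.914, 0.405, -0.004], [0.405, -0.914, 0.001], [-0.003, -0.003, -1.0]]
ft_force: [-0.3, 0.2, -0.2]
finger_gap: 1.001
```

Next I'll lower another 1.6 cm, close, lift, and carry it back. The stack rim is at 0.130, so the yellow foot must travel above that.

Call:
{"fn": "send_rows", "kwargs": {"jaw": [1,1,-1,-1,-1,-1,-1], "linear": [[0.1,0,1.2],[0,0,0.4],[0,0,0],[0,0,0],[0,0,0],[0,0,0],[0,0,0]], "yaw": [0,0,0,0,0,0,0], "newtons": 24}}

```text
t: 35.67
ee_pos: [0.6546, -0.1586, 0.2424]
eef_rot: [[0.914, 0.406, 0.001], [0.406, -0.914, -0.0], [0.001, 0.001, -1.0]]
ft_force: [-0.8, 0.0, 3.7]
finger_gap: 0.702
```

Call:
{"fn": "send_rows", "kwargs": {"jaw": [-1,-1,-1,-1,-1,-1], "linear": [[0,0,-2.5],[0,0,-5],[0,0,-5],[0,0,-4.5],[0,0,0],[0,0,0]], "yaw": [0,0,0,0,0,0]}}

```text
t: 36.42
ee_pos: [0.6538, -0.1581, 0.4104]
eef_rot: [[0.914, 0.406, -0.003], [0.406, -0.914, 0.001], [-0.002, -0.002, -1.0]]
ft_force: [-0.2, -0.6, -1.2]
finger_gap: 0.696
```

Call:
{"fn": "send_rows", "kwargs": {"jaw": [-1,-1,-1,-1,-1,-1,-1,-1], "linear": [[0,0,0],[0,0,0],[0,0,0],[0,0,0],[0,0,0],[0,0,0],[-1.2,2.8,0],[-1.9,4.3,0]], "yaw": [0.1655,0.1655,0.1655,0.1655,0.1655,0,0,0]}}

```text
t: 37.42
ee_pos: [0.5975, -0.2108, 0.4099]
eef_rot: [[0.92, -0.393, -0.002], [-0.393, -0.92, 0.001], [-0.002, -0.0, -1.0]]
ft_force: [0.3, -1.6, -2.0]
finger_gap: 0.696
```

Call:
{"fn": "send_rows", "kwargs": {"jaw": [-1,-1,-1,-1,-1,-1], "linear": [[-1.9,4.3,0],[-1.9,4.3,0],[-1.3,3.0,0],[-0.6,1.3,0],[0,0,0],[0,0,0]], "yaw": [0,0,0,0,0,0]}}

```text
t: 38.17
ee_pos: [0.4948, -0.3061, 0.4115]
eef_rot: [[0.918, -0.397, 0.0], [-0.397, -0.918, 0.001], [-0.0, -0.001, -1.0]]
ft_force: [0.4, -0.5, -1.1]
finger_gap: 0.695
```

Run:
```python
from h import *
s=env.sense(); print(s["ee_pos"],np.degrees(np.arctan2(*s["eef_rot"][[1,0],0])),s["t"])
p=env.grab_frame("wrist"); save(p,"w11"); rims(p,s["ee_pos"][2]-.155,s["ee_pos"][2]-.12)
p=env.grab_frame("scene"); rims(p,.12,.14)
```

```text
[ 0.4948 -0.3061  0.4115] -23.375556994530395 38.175
yellow 7848 z [0.2583 0.2647 0.2661] rect mm [array([ 496.2, -305.4]), array([61.1, 62.7]), np.float64(66.5)]
blue 84 z [0.1202 0.121  0.1228] rect mm [array([ 290.1, -940.7]), array([56.5, 90.8]), np.float64(49.2)]
red 209 z [0.1214 0.1271 0.1307] rect mm [array([ 494.4, -306.6]), array([65.5, 60.2]), np.float64(67.5)]
red 182 z [0.1269 0.1298 0.1315] rect mm [array([794.3, 237.7]), array([24.2, 21.5]), np.float64(50.0)]
```

Call:
{"fn": "send_rows", "kwargs": {"jaw": [-1,-1,-1,-1,-1,-1], "linear": [[-0.12,0.15,0],[0,0,2.5],[0,0,2.0],[0,0,1.5],[0,0,1],[0,0,0]], "yaw": [0,0,0,0,0,0]}}

```text
t: 39.02
ee_pos: [0.4923, -0.3076, 0.3411]
eef_rot: [[0.917, -0.398, -0.001], [-0.398, -0.917, 0.001], [-0.001, -0.0, -1.0]]
ft_force: [0.2, 0.6, -0.5]
finger_gap: 0.695
```

Call:
{"fn": "send_rows", "kwargs": {"jaw": [-1,-1,-1,-1,-1,-1], "linear": [[0,0,0.8],[0,0,0.8],[0,0,0.6],[0,0,0.4],[0,0,0.3],[0,0,0]], "yaw": [0,0,0,0,0,0]}}

```text
t: 39.78
ee_pos: [0.4923, -0.3078, 0.3125]
eef_rot: [[0.917, -0.398, -0.0], [-0.398, -0.917, 0.0], [-0.0, -0.0, -1.0]]
ft_force: [-0.7, 0.4, -0.9]
finger_gap: 0.695
```

Call:
{"fn": "send_rows", "kwargs": {"jaw": [-1,-1,-1,-1,-1], "linear": [[0,0,0.15],[0,0,0.1],[0,0,0.1],[0,0,0.1],[0,0,0]], "yaw": [0,0,0,0,0]}}

```text
t: 40.4
ee_pos: [0.4925, -0.3079, 0.3103]
eef_rot: [[0.917, -0.398, 0.001], [-0.398, -0.917, -0.001], [0.002, 0.001, -1.0]]
ft_force: [-1.2, 0.6, 10.0]
finger_gap: 0.697
```

Seated at 0.310, as expected, with 10 N of contact. I'll release, rise and check.

Call:
{"fn": "send_rows", "kwargs": {"jaw": [0.5,1,1,1,1,1,1,1], "linear": [[0,0,0],[0,0,0],[0,0,0],[0,0,-3],[0,0,-5],[0,0,-5],[0,0,0],[0,0,0]], "yaw": [0,0,0,0,0,0,0,0]}}

```text
t: 41.4
ee_pos: [0.492, -0.3075, 0.4375]
eef_rot: [[0.917, -0.398, -0.001], [-0.398, -0.917, 0.001], [-0.001, -0.0, -1.0]]
ft_force: [0.4, -0.0, -0.5]
finger_gap: 1.001
```

Run:
```python
from h import *
s=env.sense(); print(s["ee_pos"],s["t"],s["ft_force"])
for n in ["wrist","scene"]:
    p=env.grab_frame(n); print(n); rims(p,.155,.18); rims(p,.12,.135)
cv2.imwrite("pics/s12c.png",cv2.resize(p["img"][60:300,160:480,::-1],(640,480)))
```

```text
[ 0.492  -0.3075  0.4375] 41.4 [ 0.4226 -0.033  -0.466 ]
wrist
yellow 1803 z [0.1576 0.164  0.1651] rect mm [array([ 492.7, -307.1]), array([60.9, 60.2]), np.float64(66.7)]
yellow 99 z [0.1297 0.1308 0.1346] rect mm [array([ 504.8, -279.4]), array([ 0.6, 60.1]), np.float64(66.7)]
yellow 1394 z [0.1235 0.1332 0.1342] rect mm [array([ 491.7, -309.6]), array([49.2, 54.3]), np.float64(66.5)]
red 188 z [0.1226 0.1294 0.131 ] rect mm [array([ 505.1, -278.9]), array([ 1.3, 59.9]), np.float64(66.6)]
scene
blue 64 z [0.1597 0.1681 0.1764] rect mm [array([ 394.5, -888.4]), array([18.4, 43.1]), np.float64(41.5)]
yellow 226 z [0.1565 0.1615 0.1649] rect mm [array([ 493.8, -307. ]), array([66.2, 61.2]), np.float64(66.4)]
blue 74 z [0.1202 0.121  0.1225] rect mm [array([ 289.1, -943. ]), array([50.7, 96.4]), np.float64(50.3)]
yellow 111 z [0.1229 0.131  0.1341] rect mm [array([ 479.5, -328.2]), array([18.4, 48.9]), np.float64(53.8)]
red 77 z [0.1213 0.1254 0.1291] rect mm [array([ 505.3, -280.4]), array([ 6.1, 59.4]), np.float64(66.8)]
red 180 z [0.1277 0.1299 0.1314] rect mm [array([794.4, 237.8]), array([24.4, 21.6]), np.float64(49.5)]
```

View pics/s12c.png

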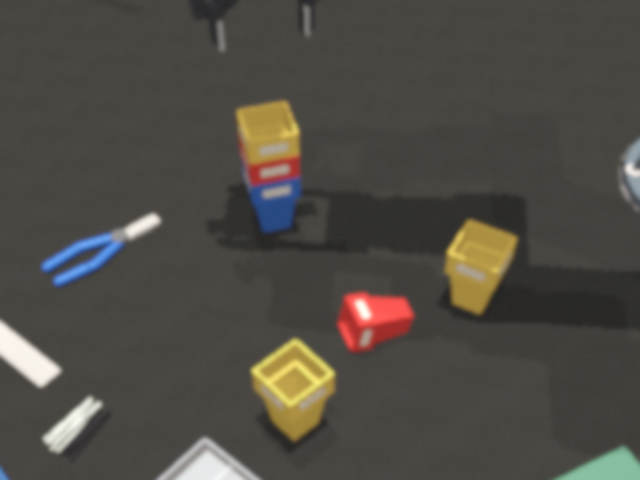

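The picture shows the upright blue, red and yellow stack at (270,165), with the gripper well clear above it and the look-alikes and pliers undisturbed. The yellow rim is at z 0.164 (96 + 68), so the stack is fully home, and I'm handing it in.

```bash
python3 -c "
from workcell import env
print(env.job_done())"
```

```text
the job is handed in; nothing more can be done
None
```

The job is handed in at about 41.5 s: blue, red and yellow cups stand as one upright stack where the blue cup stood, with the gripper clear above it.

**Standing the red cup up:** The grip was too stiff for the cup to swing upright under gravity. When I eased it, the cup dropped about 5 cm onto the mat, still on its side. I regripped it, butted the foot against the mat's edge and drove the collar round an arc with a light grip. The first try slipped over the edge, and the pads slid along the cup during the arc. It tipped upright and landed overhanging the mat edge by about 6 mm. I moved it to the mat centre and let go, and it stood there with its rim at z 0.100.

**Nesting:**

| Cup | Rim height measured | Rim height expected |
|---|---|---|
| Red in blue | 0.130 | 0.130 |
| Yellow in red | 0.164–0.165 | 0.164 |

- **Alignment:** sides are parallel within about 0.5°. Both cups touched down at the heights I expected, with 6 and 10 N of contact.
- **Bystanders and look-alikes:** the last scene picture shows the pliers and the look-alike cups apparently undisturbed. I didn't measure the glue bottle and parts box separately at the end, but the arm never went near them.
- **Disagreements:** the cameras differed by 2–3 mm in position, within the play of the fit. No final check failed.

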